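# Set the fill-line gauge to the red stop

## Task

Set the fill-line gauge on the bench for the red-capped tubes: with the fingertips, press down the yellow pad in the middle of its sliding cursor to free the brake and, keeping it pressed, push the cursor along the rail right up against the red stop. Then let the pad spring back up so that the cursor stays there. Grasp and lift nothing, and leave the tube in the gauge and everything else on the bench where it is.

Things in the scene. Friction and masses are not known exactly. Their poses are not given: they have to be found in the camera images.
- gauge: fill-line gauge screwed to the bench: white base plate 150 x 420 x 10 mm with a straight aluminium rail, 36 mm wide and 400 mm long, whose top is 32 mm above the bench. Origin on the bench under the middle of the rail; its y axis runs along the rail, z up; on the +x side of the rail, parallel to it, is a shallow trough holding a tube.
- cursor (a joint): centre of the cursor along the gauge's +y from mid-rail, m (-0.125 to 0.125). Grey saddle, 88 mm along the rail x 60 mm, deck 42 mm above the bench, a black wall 12 mm thick at each end rising to 64 mm, 64 mm apart inside, the yellow pad between them; a thin steel pointer over the trough. Resists about 20 N with the brake on, 2 N with it off; pressing fingertips drag it or push an end wall.
- brake (a joint): how far the yellow pad is pressed down, m: about 0 when up (brake on), 0.008 when fully down. A spring pushes it up: the first 4 mm take up to about 4.5 N and ease the brake, from about 4 mm on it is off, and the rest takes hardly more force until the pad meets its end stop at 8 mm. The brake comes on again when the pad rises.
- pad_top (a point): centre of the top of the yellow pad, 44 mm (across the rail) x 56 mm (along it), in the middle of the cursor; 54 mm above the bench when up, 46 mm when fully pressed. It moves with the pad.
- red_stop_top (a point): centre of the top of the red stop block clamped across the rail, 58 mm above the bench; 24 mm long along the rail, 60 mm wide, with a dark knob 16 mm wide and 8 mm high on top. It cannot move. With the cursor against it, this point is 56 mm along the rail from the centre of the pad. It may be at either end of the rail.
- blue_stop_top (a point): the same on the blue stop, at the other end of the rail; not the one wanted.
- tube: loose red-capped blood tube, 103 mm long, 17 mm across its cap, lying in the trough of the gauge; origin under its middle. Leave it.
- bucket: loose black centrifuge bucket, 78 mm across, 113 mm high with the red caps in it, beyond the gauge; origin under its centre. Leave it.
- tip_box: loose blue box with a pale lid, 82 x 122 x 63 mm, beyond the gauge; origin under its centre. Leave it.
- pen: loose black marker pen with a blue cap, 132 mm long, 12 mm thick, lying on the robot's side of the gauge along its own y axis; origin 45 mm from its black end. Leave it.
- reagent: loose bottle with a blue cap, 60 mm across, 120 mm high, to the left; origin under its centre. Leave it.
- jar: loose amber jar with a white cap, 64 mm across, 75 mm high, to the right; origin under its centre. Leave it.
- rack: loose white rack of capped tubes, 100 x 200 mm, 108 mm high, to the right; origin under its centre. Leave it.

How it is judged (in metres and radians):
On the way, in this order (a step that is already met when the one before it is completed fails the run):
1. the yellow pad is pressed down while the cursor is still where it started (value of joint brake above 0.004 m and distance of pad_top from where it was at the start of the episode below 0.02 m), for 0.1 s.
2. with the pad pressed, the cursor is up against the red stop (horizontal distance between pad_top and red_stop_top below 0.0595 m and value of joint brake above 0.002 m), for 0.1 s.
At the end, for the whole second after the job is handed in: The cursor rests against the red stop (gap under 3.5 mm) with the yellow pad sprung up again (within 2 mm), and every loose thing is within 30 mm of where it was (horizontal distance between pad_top and red_stop_top below 0.0595 m and value of joint brake below 0.002 m and velocity of joint cursor between -0.005 and 0.005 m/s and distance of each of tube, bucket, tip_box, pen, reagent, jar, rack from where it was at the start of the episode below 0.03 m); the robot touches nothing.
It fails at once if a loose thing is lifted or shifted by more than 30 mm (distance of any of tube, bucket, tip_box, pen, reagent, jar, rack from where it was at the start of the episode above 0.03 m).
It fails at once if a standing thing is knocked over (angle between any of bucket, tip_box, reagent, jar, rack's own z axis and vertical above 0.4 rad).
It also fails if it takes over 32 s, if anything falls off the work surface, if the arm or the gripper's body presses on something with over 40 N, if the wrist force passes 120 N, or if a joint passes its speed limit or range.

## Robot

A 6-joint arm with a two-finger parallel gripper is mounted at the origin on the work surface. World frame = base frame: x ahead of the robot, y to its left, z up, the work surface at z = 0. Lengths are in mm, angles in rad, forces in N, time in s.
With the tool pointing down it reaches from about 325 to 900 mm from the base axis. Payload 3.5 kg.
Tool frame: the origin (TCP) lies between the finger pads; the fingertips stand 8 mm ahead of it and the grasp point (between the pads) lies 11 mm behind it; z points along the fingers, y is the line along which they close (so a half turn about z gives the same grasp; the last joint's range is limited). The gripper opens to 85 mm and grips with 20 to 120 N. Pads are 22 mm wide; open, the fingers measure 114 mm over their backs; the gripper's body (76 mm by 85 mm) begins 54 mm behind the grasp point. The pads swing forward as they close: fully open they stand 13 mm farther back than shut.
Start: joints at [-1.38, 0.276, -0.026, 1.268, 0, 1.467], TCP at [180.982, -598.22, 214.513] pointing down, gripper open.
Joint ranges: [-3.12, 3.12], [-0.85, 1.88], [-1.08, 1.24], [-1.95, 2.15], [-1.57, 1.53], [-3.14, 3.14]. Speed limits (rad/s): [2.57, 2.57, 3.14, 3.14, 3.14, 3.14].

## Interface

Orientations are given as a 3x3 rotation matrix whose columns are the frame's x, y, z axes.
In Python, from station import arm gives the robot as it stands.
- The arm moves only by the tool servo_tool, never from a script. Its arguments are lists of equal length, an entry for each row: "dp": the shift along the tool's x, y, z scaled (see below), a list of three; "twist": the turn about the tool's z scaled (see below). In form: {"dp": [[tx, ty, tz], ...], "twist": [twist, ...]}. A call has 1 to 5 rows; each row shifts and turns the commanded pose from where the row before left it, along the tool's axes as they then stand; what a row does not reach is not made up. The controller multiplies each number of a shift by 0.025 m and each number of a turn by 5 degrees. A row lasts 1/10 s, in which the tool goes at most 50 mm and 8.59 degrees, less where a joint would pass 70% of its speed; a pose out of reach is approached as far as the arm can. A call with a number of a shift or a turn outside -1 to 1 is refused whole. A call with a gripper value outside its range is refused whole. "fingers" is the opening, from 0 (shut) to 1 (fully open), set as the call begins (left out, the last holds). The fingers move at their own pace and stop on an object; "newtons" is the grip in N (left out, the last holds). Time passes only in rows, so rows that do not move let the fingers close. It gives the time, the measured TCP pose, the force, the opening and the grip force at its end, in the units of the state.
- arm.state(): the state, without advancing time (a new reading comes with each control period).
- arm.snapshot(name): name is "side" or "top"; returns the picture (480x640x3 uint8, red, green, blue); there is no depth.
- arm.camera_model(name): a dict with "intrinsics" (3x3 intrinsics, pixels), "dist" ([k1, k2, p1, p2, k3] as OpenCV has them; the pictures are not rectified), "rvec" (rotation vector, rad) and "tvec" (3), from world to camera coordinates, as OpenCV has them. Camera axes: x right, y down, z forward; pixel columns grow to the right and rows downward; lengths in mm; the calibration is good to about 2 mm. A picture is of the moment at which its call begins. camera_model takes no time and is no camera call.
- arm.finish_job(): hands the job in; it is judged then, once.
The state is a dict: "clock": time; "joint_pos": joint angles; "joint_velocities": joint speeds; "tau": joint torques, N m; "ee_pos": TCP position; "ee_rot": TCP orientation; "force": force on the tool from outside, world axes, zero at the start; "moment": the same for the moment, N m; "finger_gap": finger opening in mm; "finger_force": force on a finger pad.
Only numpy, scipy, OpenCV 4.12 (cv2) and the standard library are available. Lean on these libraries where they do the work, as an engineer would, in place of code of your own. Each camera call takes 0.05 s, during which the arm holds its last target. There are 200 camera calls.

## Working session

There is one attempt and no reset: what is moved stays moved. The work goes in short steps, Python scripts to look and compute and a tool call to move; the robot and the scene stay as the last step left them, time stands still between calls to the robot, and variables do not carry over. Pictures are saved under pics/ and viewed, at most 10 in all, crops included, and the job is handed in when it is done.

Besides the shell and the picture viewer there is one more tool, called after "Emit:" as name(argument=value, ...), one argument or row to a line, values as JSON. servo_tool: Moves the arm, as the interface text tells. Its arguments: {"type":"object","properties":{"dp":{"type":"array"},"twist":{"type":"array"},"fingers":{"type":"number"},"newtons":{"type":"number"}},"required":["dp","twist"]}

```bash
mkdir -p pics
python3 - <<'E'
from station import arm
import cv2
for n in("top","side"):
    cv2.imwrite(f"pics/{n}0.png",arm.snapshot(n)[:,:,::-1])
s=arm.state();print(s)
E
```

```text
{'clock': 0.1, 'joint_pos': array([-1.38040779e+00,  2.77067268e-01, -2.77781627e-02,  1.26798248e+00,
        6.43406026e-06,  1.46736106e+00]), 'joint_velocities': array([ 9.72344509e-04, -2.19005391e-03,  4.04278427e-03, -3.53180359e-03,
        4.03847089e-04, -3.55435825e-06]), 'tau': array([-6.86842395e-05, -4.46706712e+01,  2.96129447e+01,  8.40850349e-03,
       -1.68047227e-04, -5.95314560e-06]), 'ee_pos': array([ 180.83754752, -597.48320254,  213.44890757]), 'ee_rot': array([[ 9.57143490e-01,  2.89613874e-01, -3.78139952e-04],
       [ 2.89614040e-01, -9.57141433e-01,  1.99609215e-03],
       [ 2.16162564e-04, -2.02006125e-03, -9.99997936e-01]]), 'force': array([-0.30160859, -0.06051793, -0.12402456]), 'moment': array([0.01554078, 0.00156816, 0.03215621]), 'finger_force': 0.0, 'finger_gap': 85.74793117597386}
```

View pics/top0.png

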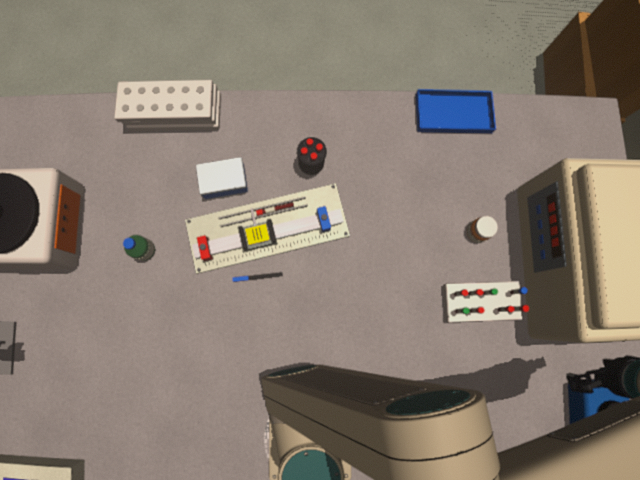

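View pics/side0.png

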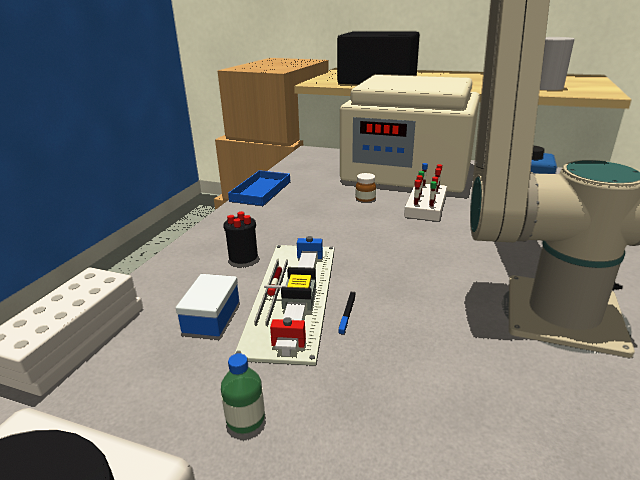

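The top view shows the red stop at about (204,247), the yellow pad at (258,235) and the blue stop at (324,218). The side view agrees: red stop nearest the camera at (288,332), pad at (300,281). Next I'll measure them.

```bash
cat > h.py <<'E'
import cv2,numpy as np
from station import arm
def ray(n,uv):
    m=arm.camera_model(n);R=cv2.Rodrigues(np.array(m["rvec"],float))[0];t=np.array(m["tvec"],float).ravel()
    p=cv2.undistortPoints(np.array([[uv]],float),np.array(m["intrinsics"],float),np.array(m["dist"],float))[0,0]
    return -R.T@t, R.T@np.array([p[0],p[1],1])
def plane(n,uv,z):
    c,d=ray(n,uv);return c+d*(z-c[2])/d[2]
def two(a,b):
    c1,d1=ray("top",a);c2,d2=ray("side",b)
    s=np.linalg.lstsq(np.c_[d1,-d2],c2-c1,rcond=None)[0]
    p,q=c1+s[0]*d1,c2+s[1]*d2;return (p+q)/2,np.linalg.norm(p-q)
HS={"yellow":((22,120,110),(35,255,255)),"red":((0,150,90),(6,255,255)),"blue":((105,120,60),(120,255,255))}
def blob(im,col,box):
    x0,y0,x1,y1=box;h=cv2.cvtColor(im[y0:y1,x0:x1],cv2.COLOR_RGB2HSV)
    m=cv2.morphologyEx(cv2.inRange(h,*map(np.array,HS[col])),cv2.MORPH_CLOSE,np.ones((5,5)))
    c=max(cv2.findContours(m,0,2)[0],key=cv2.contourArea)
    r=cv2.minAreaRect(c);return np.array(r[0])+[x0,y0],r[1],r[2],cv2.contourArea(c)
E
python3 - <<'E'
from h import *
t=cv2.imread("pics/top0.png")[:,:,::-1];s=cv2.imread("pics/side0.png")[:,:,::-1]
B={"yellow":((235,215,285,255),(280,265,320,295)),"red":((190,228,222,268),(260,305,315,350)),"blue":((308,198,340,240),(290,230,330,262))}
for k,z in(("yellow",54),("red",58),("blue",58)):
    a=blob(t,k,B[k][0]);b=blob(s,k,B[k][1])
    print(k,a,plane("top",a[0],z).round(1),b[0],plane("side",b[0],z).round(1),[v.round(1) if k=="yellow" else v for v in two(a[0],b[0])])
big=cv2.resize(t[175:280,180:355],None,fx=4.5,fy=4.5,interpolation=cv2.INTER_CUBIC)
cv2.imwrite("pics/crop.png",big[:,:,::-1])
E
```

```text
yellow (array([256.85294342, 233.91176605]), (17.220029830932617, 22.55581283569336), 75.96376037597656, 349.0) [516.6 131.3  54. ] [298.55076218 280.78934002] [518.3 129.5  54. ] [array([516.9, 131.4,  55.3]), np.float64(1.1)]
red (array([203.52145863, 247.59012985]), (23.71794319152832, 9.72806167602539), 76.60750579833984, 179.0) [480.9 266.7  58. ] [286.64377022 333.90575027] [472.  298.6  58. ] [array([484.60669127, 272.14772769,  34.11398044]), np.float64(0.3745902449367022)]
blue (array([323.56538391, 218.07307434]), (22.364974975585938, 8.77057933807373), 74.74488067626953, 161.5) [556.9 -40.3  58. ] [309.5 248. ] [543.9  -2.1  58. ] [array([560.83409395, -41.5687964 ,  34.59157327]), np.float64(2.2115037661611323)]
```

View pics/crop.png

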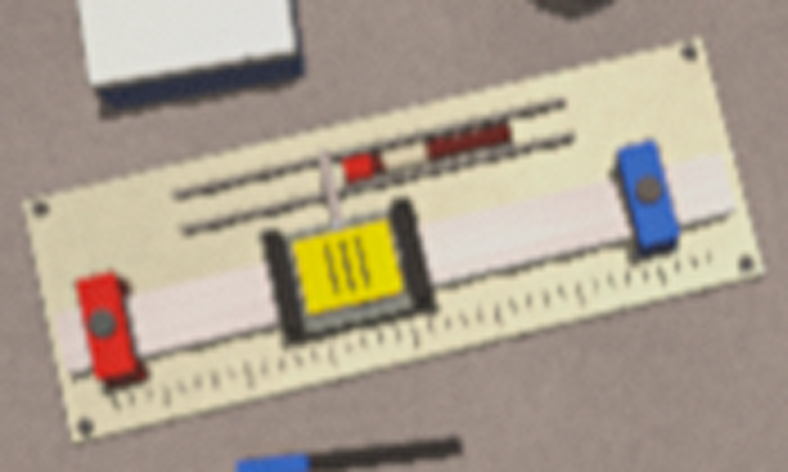

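Crop: the pad centre is at about (257,234), with the red stop to its left and the blue to its right; the rail runs from (203,247) to (324,218). The pad comes out at (517,131,55), so its height checks. The red stop is at about (481,267), along unit direction (-0.24,0.97), which leaves about 84 mm of travel. I'll close the fingers and go above the pad.

Emit:
servo_tool(
  dp=[
    [0,0,0],
    [0.8,-1,0],
    [0.8,-1,0],
    [0.8,-1,0],
    [0.8,-1,0],
  ],
  twist=[0.58,0,0,0,0],
  fingers=0,
  newtons=20,
)

```text
clock: 0.6
ee_pos: [234.7, -480.4, 213.9]
ee_rot: [[0.971, 0.24, -0.0], [0.24, -0.971, 0.001], [0.0, -0.001, -1.0]]
force: [0.4, 0.4, 0.3]
finger_gap: 12.4
finger_force: 0.0
```

Emit:
servo_tool(
  dp=[
    [0.8,-1,0],
    [0.8,-1,0],
    [0.8,-1,0],
    [0.8,-1,0],
    [0.8,-1,0],
  ],
  twist=[0,0,0,0,0],
)

```text
clock: 1.1
ee_pos: [301.6, -334.9, 214.1]
ee_rot: [[0.971, 0.241, -0.0], [0.241, -0.971, 0.001], [-0.0, -0.001, -1.0]]
force: [0.0, -0.5, -0.1]
finger_gap: -0.1
finger_force: 0.0
```

Emit:
servo_tool(
  dp=[
    [0.8,-1,0],
    [0.8,-1,0],
    [0.8,-1,0],
    [0.8,-1,0],
    [0.8,-1,0],
  ],
  twist=[0,0,0,0,0],
)

```text
clock: 1.6
ee_pos: [368.5, -189.6, 214.2]
ee_rot: [[0.971, 0.241, -0.0], [0.241, -0.971, 0.0], [-0.0, -0.0, -1.0]]
force: [0.1, 0.3, 0.4]
finger_gap: -0.4
finger_force: 0.0
```

Emit:
servo_tool(
  dp=[
    [0.8,-1,0],
    [0.8,-1,0],
    [0.8,-1,0],
    [0.8,-1,0],
    [0.8,-1,0],
  ],
  twist=[0,0,0,0,0],
)

```text
clock: 2.1
ee_pos: [435.4, -44.3, 214.2]
ee_rot: [[0.971, 0.241, -0.001], [0.241, -0.971, 0.0], [-0.001, -0.0, -1.0]]
force: [0.3, 1.2, -0.1]
finger_gap: -0.1
finger_force: 0.0
```

Emit:
servo_tool(
  dp=[
    [0.8,-1,0],
    [0.8,-1,0],
    [0.8,-1,0],
    [0.8,-1,0],
    [0.8,-1,0],
  ],
  twist=[0,0,0,0,0],
)

```text
clock: 2.6
ee_pos: [502.3, 101.0, 214.0]
ee_rot: [[0.971, 0.241, -0.001], [0.241, -0.971, -0.0], [-0.001, -0.0, -1.0]]
force: [0.4, 0.2, 0.2]
finger_gap: 0.1
finger_force: 0.0
```

Emit:
servo_tool(
  dp=[
    [0.84,-1,0],
    [0,0,1],
    [0,0,1],
    [0,0,1],
    [0,0,1],
  ],
  twist=[0,0,0,0,0],
)

```text
clock: 3.1
ee_pos: [516.3, 129.2, 113.2]
ee_rot: [[0.97, 0.241, -0.001], [0.241, -0.97, -0.0], [-0.001, -0.0, -1.0]]
force: [0.5, 0.9, 0.7]
finger_gap: 0.2
finger_force: 0.0
```

Emit:
servo_tool(
  dp=[
    [0,0,0.6],
    [0,0,0],
  ],
  twist=[0,0],
)

```text
clock: 3.3
ee_pos: [513.7, 128.7, 96.5]
ee_rot: [[0.971, 0.241, -0.007], [0.241, -0.971, -0.001], [-0.007, -0.001, -1.0]]
force: [-1.1, 0.0, 0.2]
finger_gap: -0.2
finger_force: 0.0
```

Run:
```python
from h import *
s=arm.snapshot("side");t=arm.snapshot("top")
a=cv2.resize(s[200:360,220:380],(600,600),interpolation=2)[:, :400+0] if 0 else cv2.resize(s[210:350,230:370],(400,400),interpolation=2)
b=cv2.resize(t[170:270,180:280],(400,400),interpolation=2)
cv2.imwrite("pics/hover.png",np.hstack([a,b])[:,:,::-1])
x=arm.state();print(x["clock"],x["ee_pos"],x["force"])
```

```text
3.4 [516.43570623 128.97572936  99.37148104] [ 0.32025093 -0.25825707 -0.13840667]
```

View pics/hover.png

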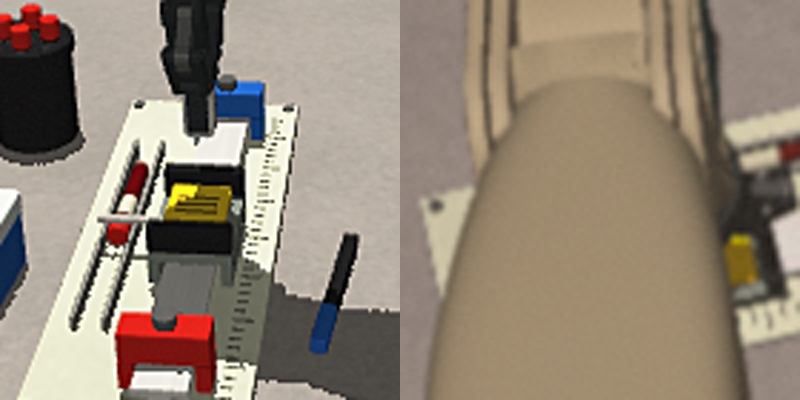

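Left half (side view): the fingertips are at crop (200,132), which is image (300,256), above the pad at image (299,281). The arm hides most of the top view. I'll check the tip position with a ray.

Run:
```python
from h import *
for z in (91,88): print(plane("side",(300,256),z))
m=arm.camera_model("side")
for p in ((516.4,129,91.4),(516.6,131.3,54)): print(cv2.projectPoints(np.array([p],float),np.array(m["rvec"]),np.array(m["tvec"],float),np.array(m["intrinsics"]),np.array(m["dist"]))[0].ravel())
```

```text
[528.42708502  92.2038462   91.        ]
[530.48543293  87.38986069  88.        ]
[298.74662419 265.32518712]
[298.97709694 281.36769304]
```

The tip appears about 9 px higher than the kinematics predict. I'll zoom in before going down.

Run:
```python
from h import *
s=arm.snapshot("side")
cv2.imwrite("pics/hover2.png",cv2.resize(s[225:305,250:350],(800,640)[:2],interpolation=0)[:600,:,::-1])
x=arm.state();print(x["clock"],x["ee_pos"],x["joint_pos"])
```

```text
3.45 [517.27766972 129.06011632 100.18336174] [ 1.23242970e-01  2.03494868e-01 -3.75753925e-01  9.90640898e-01
 -2.71265734e-05  3.02169492e+00]
```

View pics/hover2.png

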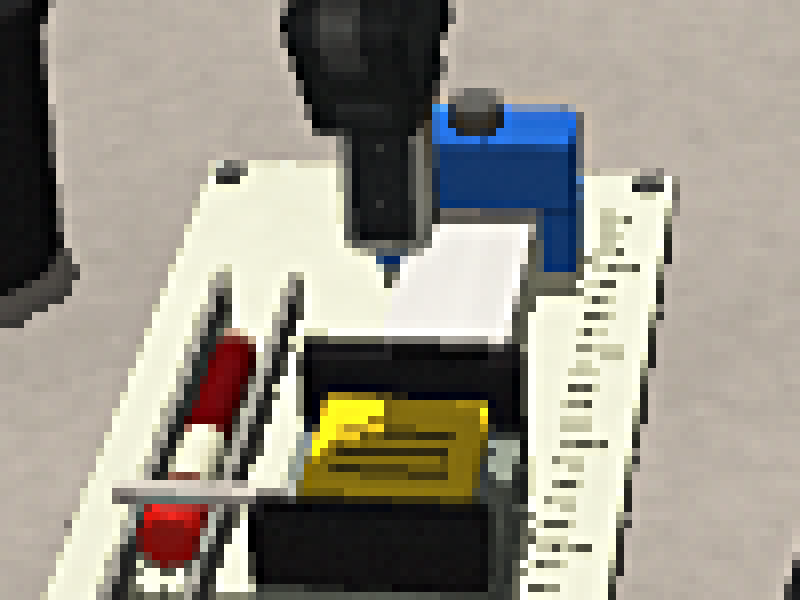

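The tip's lower edge is at image (299,256). The column is right, directly above the pad, but the tip looks about 20 mm higher than expected. I'll descend in small steps, checking force and picture.

Emit:
servo_tool(
  dp=[
    [0,0,0.4],
    [0,0,0.4],
    [0,0,0],
    [0,0,0],
    [0,0,0],
  ],
  twist=[0,0,0,0,0],
)

```text
clock: 3.95
ee_pos: [516.9, 129.0, 79.7]
ee_rot: [[0.971, 0.241, 0.0], [0.241, -0.971, 0.0], [0.0, 0.0, -1.0]]
force: [0.4, -0.3, 0.3]
finger_gap: -0.0
finger_force: 0.0
```

Run:
```python
from h import *
s=arm.snapshot("side")
cv2.imwrite("pics/hover3.png",cv2.resize(s[225:300,250:350],(800,600),interpolation=0)[:,:,::-1])
x=arm.state();print(x["clock"],x["ee_pos"],x["force"])
```

```text
4.0 [517.06749732 129.04519608  79.7954971 ] [ 0.76142137 -0.30104969 -1.10983587]
```

View pics/hover3.png

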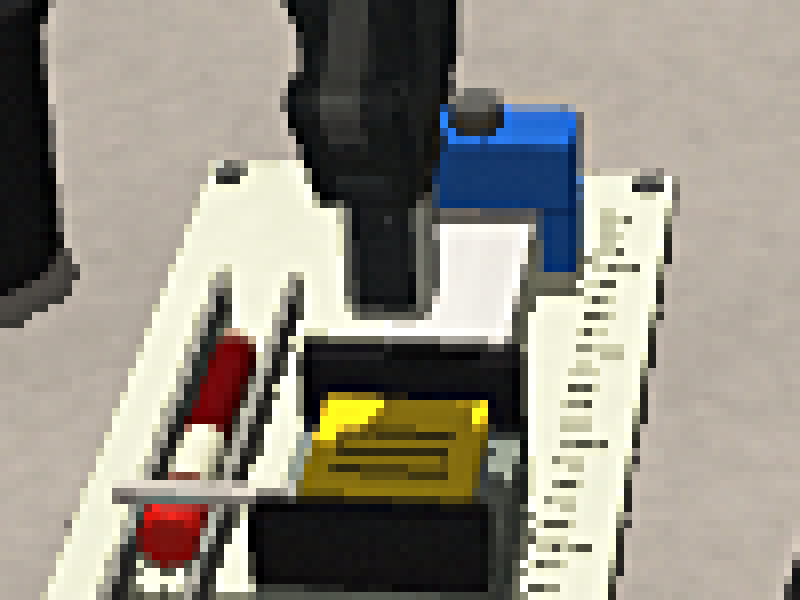

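Still 10 px off: the tip's lower edge is at image (299,264). That could mean the tip is about 23 mm too high or about 40 mm along the rail towards the blue stop. The top view should tell them apart.

Run:
```python
from h import *
t=arm.snapshot("top")
m=arm.camera_model("top")
pr=lambda p:cv2.projectPoints(np.array([p],float),np.array(m["rvec"]),np.array(m["tvec"],float),np.array(m["intrinsics"]),np.array(m["dist"]))[0].ravel()
p=np.array([517,129,71.8]);f=np.array([.24,-.971,0])
for q in (p,p+f*15,p+[0,0,22],p+f*40,p+f*40+[0,0,60],p+f*42.5+[0,0,73],p+[0,0,73],(p+[0,0,73])+f*42.5):print(q.round(),pr(q).round(1))
print(ray("top",(0,0))[0])
g=cv2.resize(t[190:260,230:310],(800,700),interpolation=0)[:600]
g=np.clip(g.astype(float)*1.0,0,255)**.6*255**.4
cv2.imwrite("pics/top3.png",g[:,:,::-1].astype(np.uint8))
```

```text
[517. 129.  72.] [257.  232.5]
[521. 114.  72.] [262.8 231.1]
[517. 129.  94.] [256.1 230.9]
[527.  90.  72.] [272.4 228.7]
[527.  90. 132.] [270.6 224.1]
[527.  88. 145.] [271.2 222.7]
[517. 129. 145.] [253.8 227. ]
[527.  88. 145.] [271.2 222.7]
[ 308.19872073    6.06592835 1212.96645197]
```

View pics/top3.png

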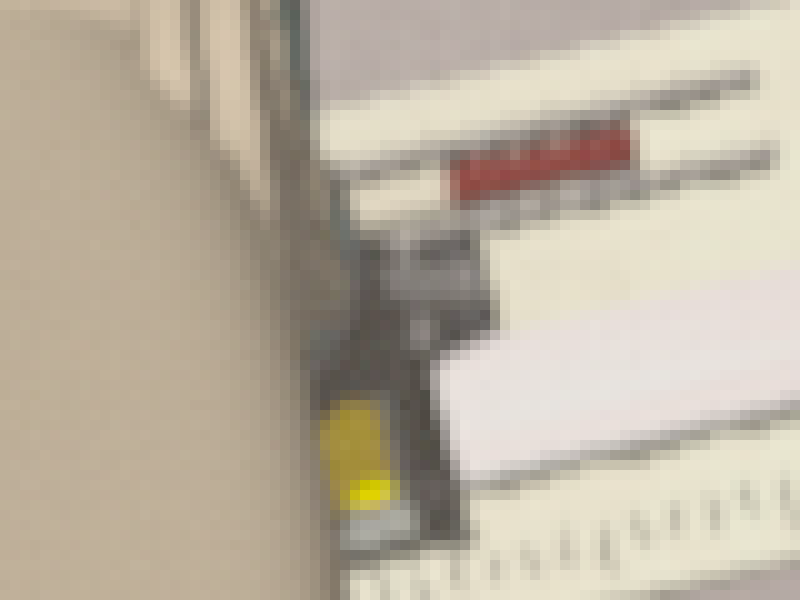

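In the top view the gripper's blue-side edge is at about image (279,220). A 40 mm shift along the rail would put the body edge (38 mm or more from the centre) at 286 or beyond, so that is ruled out. The fingers are over the pad and the tips simply sit higher than nominal. I'll descend and watch the force.

Emit:
servo_tool(
  dp=[
    [0,0,0.2],
    [0,0,0.2],
    [0,0,0.1],
    [0,0,0.1],
    [0,0,0],
  ],
  twist=[0,0,0,0,0],
)

```text
clock: 4.55
ee_pos: [516.3, 129.0, 63.9]
ee_rot: [[0.971, 0.241, -0.001], [0.241, -0.971, -0.0], [-0.001, -0.0, -1.0]]
force: [-0.1, 0.6, -0.2]
finger_gap: 0.2
finger_force: 0.0
```

Emit:
servo_tool(
  dp=[
    [0,0,0.08],
    [0,0,0.08],
    [0,0,0],
  ],
  twist=[0,0,0],
)

```text
clock: 4.85
ee_pos: [516.5, 129.0, 60.2]
ee_rot: [[0.971, 0.241, -0.0], [0.241, -0.971, -0.0], [-0.0, -0.0, -1.0]]
force: [-0.0, -0.1, 0.2]
finger_gap: 0.3
finger_force: 0.0
```

Run:
```python
from h import *
s=arm.snapshot("side")
cv2.imwrite("pics/h4.png",cv2.resize(s[225:300,250:350],(800,600),interpolation=0)[:,:,::-1])
x=arm.state();print(x["clock"],x["ee_pos"],x["force"])
```

```text
4.9 [516.60754755 129.01481469  60.37382335] [-0.04299585 -0.16808041  0.63741607]
```

View pics/h4.png

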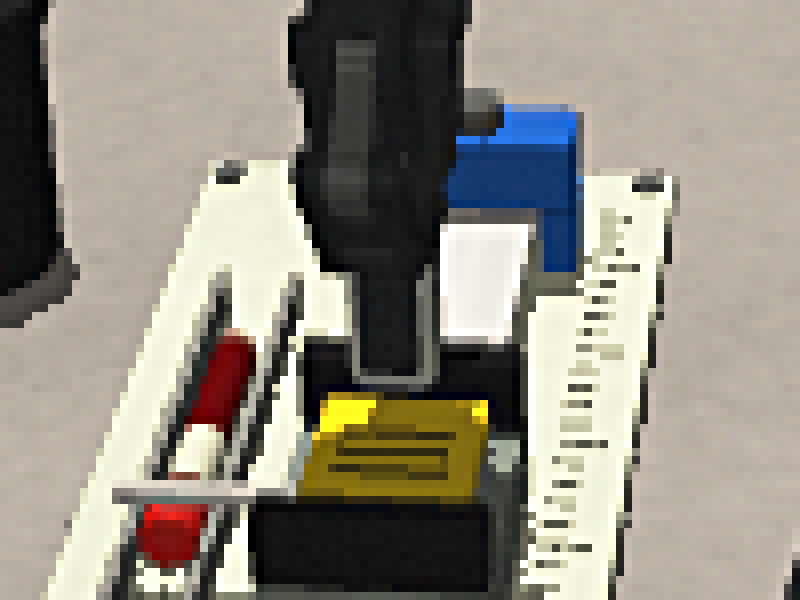

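The tip's lower edge is now at image (299,273). It is drawn in front of the far wall and has not touched, so it is between the walls and above the pad. Going down further.

Emit:
servo_tool(
  dp=[
    [0,0,0.12],
    [0,0,0.12],
    [0,0,0.04],
    [0,0,0],
  ],
  twist=[0,0,0,0],
)

```text
clock: 5.3
ee_pos: [516.4, 129.0, 53.2]
ee_rot: [[0.971, 0.241, -0.001], [0.241, -0.971, -0.0], [-0.001, -0.0, -1.0]]
force: [0.2, -0.3, -0.1]
finger_gap: 0.0
finger_force: 0.0
```

Emit:
servo_tool(
  dp=[
    [0,0,0.08],
    [0,0,0.08],
    [0,0,0],
  ],
  twist=[0,0,0],
)

```text
clock: 5.6
ee_pos: [516.5, 129.0, 49.2]
ee_rot: [[0.971, 0.241, -0.001], [0.241, -0.971, -0.0], [-0.001, -0.0, -1.0]]
force: [-0.6, 0.2, 1.0]
finger_gap: -0.5
finger_force: 0.0
```

Emit:
servo_tool(
  dp=[
    [0,0,0.08],
    [0,0,0.08],
    [0,0,0],
  ],
  twist=[0,0,0],
)

```text
clock: 5.9
ee_pos: [516.4, 129.0, 45.1]
ee_rot: [[0.971, 0.241, -0.001], [0.241, -0.971, -0.0], [-0.001, -0.0, -1.0]]
force: [-0.3, 0.5, 0.7]
finger_gap: -0.3
finger_force: 0.0
```

Run:
```python
from h import *
s=arm.snapshot("side")
cv2.imwrite("pics/h5.png",cv2.resize(s[225:300,250:350],(800,600),interpolation=0)[:,:,::-1])
x=arm.state();print(x["clock"],x["ee_pos"],x["force"])
```

```text
5.95 [516.52528643 129.00427069  45.30153018] [ 0.0522679  -0.40444319 -0.45143988]
```

View pics/h5.png

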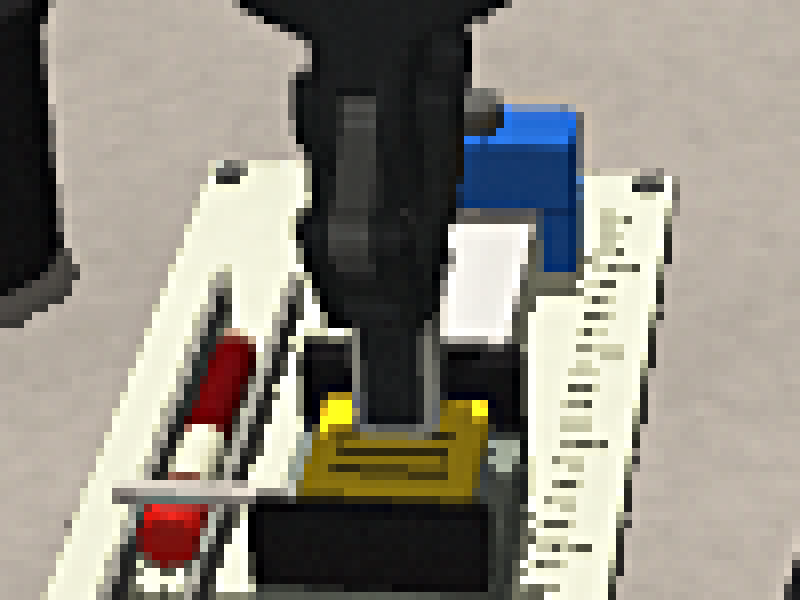

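The tip's lower edge is now at image (299,279), overlapping the far part of the pad, still with no contact. Continuing in 2 mm rows.

Emit:
servo_tool(
  dp=[
    [0,0,0.08],
    [0,0,0.08],
    [0,0,0],
  ],
  twist=[0,0,0],
)

```text
clock: 6.25
ee_pos: [516.4, 129.0, 41.2]
ee_rot: [[0.971, 0.241, -0.001], [0.241, -0.971, -0.0], [-0.001, -0.0, -1.0]]
force: [0.4, -0.3, -0.4]
finger_gap: -0.4
finger_force: 0.0
```

Emit:
servo_tool(
  dp=[
    [0,0,0.08],
    [0,0,0],
  ],
  twist=[0,0],
)

```text
clock: 6.45
ee_pos: [516.5, 129.0, 39.2]
ee_rot: [[0.971, 0.241, -0.0], [0.241, -0.971, -0.0], [-0.0, -0.0, -1.0]]
force: [0.4, -0.4, -0.2]
finger_gap: 0.2
finger_force: 0.0
```

Emit:
servo_tool(
  dp=[
    [0,0,0.08],
    [0,0,0],
  ],
  twist=[0,0],
)

```text
clock: 6.65
ee_pos: [516.9, 129.0, 37.5]
ee_rot: [[0.971, 0.241, 0.0], [0.241, -0.971, 0.0], [0.0, 0.0, -1.0]]
force: [-0.2, -0.5, 1.0]
finger_gap: 0.1
finger_force: 0.4
```

Contact is beginning at about TCP z 37.5, and I'll press on.

Emit:
servo_tool(
  dp=[
    [0,0,0.08],
    [0,0,0],
  ],
  twist=[0,0],
)

```text
clock: 6.85
ee_pos: [517.0, 129.1, 35.7]
ee_rot: [[0.971, 0.241, 0.0], [0.241, -0.971, 0.0], [0.0, 0.0, -1.0]]
force: [-0.7, -0.2, 2.0]
finger_gap: -0.2
finger_force: 1.3
```

Emit:
servo_tool(
  dp=[
    [0,0,0.08],
    [0,0,0],
  ],
  twist=[0,0],
)

```text
clock: 7.05
ee_pos: [517.0, 129.1, 33.7]
ee_rot: [[0.971, 0.241, 0.001], [0.241, -0.971, 0.0], [0.001, 0.0, -1.0]]
force: [-0.7, 0.6, 3.3]
finger_gap: 0.2
finger_force: 2.1
```

Emit:
servo_tool(
  dp=[
    [0,0,0.06],
    [0,0,0],
    [0,0,0],
  ],
  twist=[0,0,0],
)

```text
clock: 7.35
ee_pos: [517.0, 129.1, 32.2]
ee_rot: [[0.971, 0.241, 0.0], [0.241, -0.971, 0.0], [0.0, 0.0, -1.0]]
force: [-1.3, 0.2, 4.4]
finger_gap: 0.1
finger_force: 2.2
```

Emit:
servo_tool(
  dp=[
    [0,0,0.05],
    [0,0,0],
    [0,0,0],
  ],
  twist=[0,0,0],
)

```text
clock: 7.65
ee_pos: [517.0, 129.1, 30.8]
ee_rot: [[0.971, 0.241, 0.0], [0.241, -0.971, 0.0], [0.0, 0.0, -1.0]]
force: [0.2, 0.5, 4.2]
finger_gap: 0.1
finger_force: 2.3
```

Emit:
servo_tool(
  dp=[
    [0,0,0.04],
    [0,0,0],
    [0,0,0],
  ],
  twist=[0,0,0],
)

```text
clock: 7.95
ee_pos: [517.0, 129.1, 29.8]
ee_rot: [[0.971, 0.241, 0.0], [0.241, -0.971, 0.0], [0.0, 0.0, -1.0]]
force: [0.2, -0.4, 4.5]
finger_gap: -0.4
finger_force: 2.3
```

Force has levelled at about 4.4 N, so the brake is off. Sliding towards the red stop (tool -y).

Emit:
servo_tool(
  dp=[
    [0,-0.1,0],
    [0,-0.2,0],
    [0,-0.2,0],
    [0,-0.2,0],
    [0,-0.2,0],
  ],
  twist=[0,0,0,0,0],
)

```text
clock: 8.45
ee_pos: [511.5, 151.4, 29.9]
ee_rot: [[0.971, 0.241, 0.001], [0.241, -0.971, 0.0], [0.001, 0.0, -1.0]]
force: [1.0, -1.4, 4.5]
finger_gap: -0.0
finger_force: 2.3
```

Emit:
servo_tool(
  dp=[
    [0,-0.2,0],
    [0,-0.2,0],
    [0,-0.2,0],
    [0,-0.2,0],
    [0,-0.2,0],
  ],
  twist=[0,0,0,0,0],
)

```text
clock: 8.95
ee_pos: [505.5, 175.6, 29.9]
ee_rot: [[0.971, 0.241, 0.001], [0.241, -0.971, 0.0], [0.001, 0.0, -1.0]]
force: [1.9, -2.1, 3.6]
finger_gap: -0.4
finger_force: 2.3
```

Emit:
servo_tool(
  dp=[
    [0,-0.2,0],
    [0,-0.2,0],
    [0,-0.2,0],
    [0,-0.2,0],
    [0,-0.2,0],
  ],
  twist=[0,0,0,0,0],
)

```text
clock: 9.45
ee_pos: [500.6, 195.3, 29.9]
ee_rot: [[0.969, 0.248, -0.0], [0.248, -0.969, 0.004], [0.0, -0.004, -1.0]]
force: [2.8, -0.6, 4.9]
finger_gap: 0.2
finger_force: 2.3
```

The tool has turned slightly and lagged. Joint 6 may be at its range limit, so I'll check that.

Run:
```python
from h import *
x=arm.state();print(x["clock"],x["ee_pos"],x["force"],x["joint_pos"].round(3),x["joint_velocities"].round(3))
```

```text
9.45 [500.55889141 195.34173443  29.86282006] [ 2.76596205 -0.61471746  4.87201902] [ 0.25   0.291 -0.436  0.844  0.004  3.141] [ 0.035  0.002  0.005  0.     0.017 -0.001]
```

Joint 6 is at its limit. I'll twist the tool back 8° on the pad, which still fits between the walls.

Emit:
servo_tool(
  dp=[
    [0,0,0],
    [0,0,0],
    [0,0,0],
    [0,0,0],
    [0,0,0],
  ],
  twist=[-0.4,-0.4,-0.4,-0.4,0],
)

```text
clock: 9.95
ee_pos: [499.5, 195.4, 29.5]
ee_rot: [[0.925, 0.38, -0.003], [0.38, -0.925, 0.005], [-0.001, -0.005, -1.0]]
force: [0.6, 1.0, 5.6]
finger_gap: 0.2
finger_force: 2.3
```

Emit:
servo_tool(
  dp=[
    [0.02,-0.16,0],
    [0.02,-0.16,0],
    [0,0,0],
  ],
  twist=[0,0,0],
)

```text
clock: 10.25
ee_pos: [497.6, 203.4, 29.6]
ee_rot: [[0.925, 0.38, -0.002], [0.38, -0.925, 0.004], [-0.0, -0.005, -1.0]]
force: [-0.8, 0.6, 4.9]
finger_gap: 0.1
finger_force: 2.3
```

Run:
```python
from h import *
x=arm.state();print(x["clock"],x["ee_pos"],x["force"],x["joint_pos"].round(3))
s=arm.snapshot("side")
cv2.imwrite("pics/h6.png",cv2.resize(s[250:355,235:375],(800,600),interpolation=0)[:,:,::-1])
```

```text
10.25 [497.57043871 203.37043442  29.63642792] [-0.8092343   0.60676099  4.89350945] [ 0.265  0.292 -0.434  0.845  0.004  3.017]
```

View pics/h6.png

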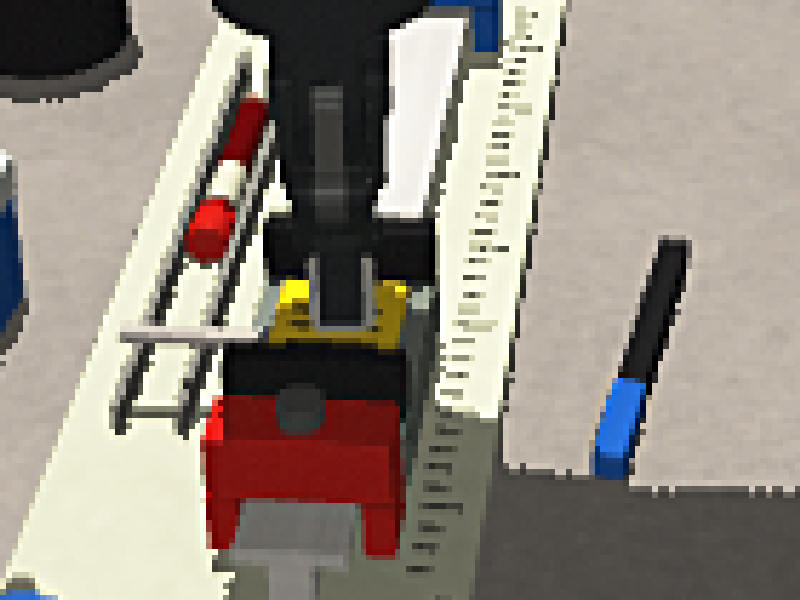

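The cursor (pad at image about (294,305)) has followed the fingers and its wall is close behind the red stop, about 7 mm left. The tube and pen are where they were. That was the tenth and last picture; I'll finish by force.

Emit:
servo_tool(
  dp=[
    [0.02,-0.16,0],
    [0.02,-0.16,0],
    [0,0,0],
  ],
  twist=[0,0,0],
)

```text
clock: 10.6
ee_pos: [495.7, 211.2, 29.8]
ee_rot: [[0.925, 0.38, -0.002], [0.38, -0.925, 0.004], [0.0, -0.005, -1.0]]
force: [-0.4, -0.4, 4.5]
finger_gap: 0.1
finger_force: 2.3
```

Emit:
servo_tool(
  dp=[
    [0.02,-0.16,0],
    [0.02,-0.16,0],
    [0,0,0],
  ],
  twist=[0,0,0],
)

```text
clock: 10.9
ee_pos: [494.0, 218.4, 29.9]
ee_rot: [[0.925, 0.38, -0.001], [0.38, -0.925, 0.003], [0.0, -0.003, -1.0]]
force: [1.2, -1.9, 4.9]
finger_gap: 0.5
finger_force: 2.3
```

Emit:
servo_tool(
  dp=[
    [0.02,-0.12,0],
    [0.02,-0.12,0],
    [0,0,0],
  ],
  twist=[0,0,0],
)

```text
clock: 11.2
ee_pos: [492.7, 224.6, 29.9]
ee_rot: [[0.925, 0.38, -0.001], [0.38, -0.925, 0.004], [0.001, -0.004, -1.0]]
force: [0.5, -2.3, 4.5]
finger_gap: -0.1
finger_force: 2.3
```

```bash
cat > gap.py <<'E'
from h import *
x=arm.state();print(x["clock"],x["ee_pos"],x["force"],x["joint_pos"].round(3)[5])
s=arm.snapshot("side")
# near cursor wall hidden; use yellow visible extent and the steel/black edge: lowest yellow row per column
h=cv2.cvtColor(s[285:325,270:320],cv2.COLOR_RGB2HSV);m=cv2.inRange(h,np.array((20,120,60)),np.array((35,255,255)))
ys,xs=np.nonzero(m);print("yellow x",xs.min()+270,xs.max()+270,"y",ys.min()+285,ys.max()+285)
uv=(270+xs[ys>=ys.max()-1].mean(),285+ys.max()+.5);print("bottom edge",uv,plane("side",uv,46.5))
b=np.array([480.9,266.7]);print("dist red-edge along rail",(b-plane("side",uv,46.5)[:2])@[-.24,.971])
E
python3 gap.py
```

```text
11.2 [492.66240089 224.59338713  29.92065629] [ 0.51313415 -2.30866461  4.50938092] 3.058
yellow x 281 305 y 301 313
bottom edge (np.float64(296.1818181818182), np.float64(313.5)) [484.68812575 225.32904987  46.5       ]
dist red-edge along rail 41.08034275126761
```

Emit:
servo_tool(
  dp=[
    [0.02,-0.12,0],
    [0.02,-0.12,0],
    [0,0,0],
  ],
  twist=[0,0,0],
)

```text
clock: 11.55
ee_pos: [491.3, 230.6, 29.9]
ee_rot: [[0.925, 0.38, -0.001], [0.38, -0.925, 0.004], [0.001, -0.004, -1.0]]
force: [0.3, -2.8, 3.7]
finger_gap: 0.5
finger_force: 2.3
```

Emit:
servo_tool(
  dp=[
    [0.02,-0.12,0],
    [0,0,0],
  ],
  twist=[0,0],
)

```text
clock: 11.75
ee_pos: [490.7, 233.1, 29.9]
ee_rot: [[0.925, 0.38, -0.001], [0.38, -0.925, 0.003], [0.0, -0.003, -1.0]]
force: [1.4, -4.7, 4.9]
finger_gap: 0.3
finger_force: 3.9
```

```bash
python3 gap.py
```

```text
11.75 [490.65017052 233.09475022  29.89820362] [ 1.44121584 -4.71200441  4.90625601] 3.075
yellow x 281 305 y 302 313
bottom edge (np.float64(295.15384615384613), np.float64(313.5)) [486.53540636 225.93658109  46.5       ]
dist red-edge along rail 40.93377728892834
```

The pad's image extents did not change while the fingers advanced 9 mm, and the force is rising, so the fingers have met the end wall and the cursor is on the stop. I'll add a small push to confirm.

Emit:
servo_tool(
  dp=[
    [0.02,-0.08,0],
    [0,0,0],
    [0,0,0],
  ],
  twist=[0,0,0],
)

```text
clock: 12.1
ee_pos: [490.6, 233.2, 29.9]
ee_rot: [[0.925, 0.379, -0.0], [0.379, -0.925, -0.001], [-0.001, 0.001, -1.0]]
force: [1.5, -9.0, 6.9]
finger_gap: 0.2
finger_force: 5.7
```

Emit:
servo_tool(
  dp=[
    [0.02,-0.08,0],
    [0,0,0],
    [0,0,0],
  ],
  twist=[0,0,0],
)

```text
clock: 12.4
ee_pos: [490.6, 233.3, 29.9]
ee_rot: [[0.926, 0.378, 0.0], [0.378, -0.926, -0.006], [-0.002, 0.005, -1.0]]
force: [2.0, -14.3, 6.3]
finger_gap: -0.0
finger_force: 8.1
```

The push is firm at 14 N with no movement and the pad still down. I'll ease off slightly, lift straight up so the brake sets, then move back and up.

Emit:
servo_tool(
  dp=[
    [-0.02,0.1,0],
    [0,0,0],
    [0,0,-0.1],
    [0,0,-0.1],
    [0,0,-0.1],
  ],
  twist=[0,0,0,0,0],
)

```text
clock: 12.9
ee_pos: [490.2, 234.0, 36.8]
ee_rot: [[0.925, 0.379, -0.002], [0.379, -0.925, 0.002], [-0.001, -0.003, -1.0]]
force: [0.9, -3.5, 0.1]
finger_gap: -0.1
finger_force: 1.7
```

Emit:
servo_tool(
  dp=[
    [0,0,-0.12],
    [0,0,0],
    [-0.03,0.2,0],
    [0,0,0],
  ],
  twist=[0,0,0,0],
)

```text
clock: 13.3
ee_pos: [491.3, 229.8, 40.0]
ee_rot: [[0.925, 0.38, -0.002], [0.38, -0.925, 0.004], [-0.0, -0.005, -1.0]]
force: [-0.6, 0.3, 0.1]
finger_gap: -0.4
finger_force: 0.0
```

Emit:
servo_tool(
  dp=[
    [0,0,-0.4],
    [0,0,-0.8],
    [0,0,-1],
    [0,0,-1],
    [0,0,-1],
  ],
  twist=[0,0,0,0,0],
)

```text
clock: 13.8
ee_pos: [491.7, 229.7, 147.0]
ee_rot: [[0.925, 0.38, -0.001], [0.38, -0.925, 0.004], [0.001, -0.004, -1.0]]
force: [-0.5, 0.0, -0.1]
finger_gap: -0.1
finger_force: 0.0
```

Released with no contact. I'll move the arm aside so the top camera can verify the result.

Emit:
servo_tool(
  dp=[
    [0,0,-1],
    [-0.5,1,-0.5],
    [-0.5,1,0],
    [-0.5,1,0],
    [-0.5,1,0],
  ],
  twist=[0,0,0,0,0],
)

```text
clock: 14.3
ee_pos: [483.6, 117.2, 183.5]
ee_rot: [[0.925, 0.381, 0.0], [0.381, -0.925, 0.004], [0.002, -0.004, -1.0]]
force: [0.3, -0.2, -0.3]
finger_gap: 0.1
finger_force: 0.0
```

Emit:
servo_tool(
  dp=[
    [-0.5,1,0],
    [-0.5,1,0],
    [-0.5,1,0],
    [-0.3,1,0],
    [-0.3,1,0],
  ],
  twist=[0,0,0,0,0],
)

```text
clock: 14.8
ee_pos: [482.5, -18.6, 182.9]
ee_rot: [[0.925, 0.38, 0.0], [0.38, -0.925, 0.004], [0.002, -0.004, -1.0]]
force: [0.4, 0.3, -0.7]
finger_gap: 0.1
finger_force: 0.0
```

Emit:
servo_tool(
  dp=[
    [-0.3,1,0],
    [-0.3,1,0],
    [-0.3,1,0],
    [-0.3,1,0],
    [0,0,0],
  ],
  twist=[0,0,0,0,0],
)

```text
clock: 15.3
ee_pos: [493.7, -124.1, 182.5]
ee_rot: [[0.926, 0.377, 0.001], [0.377, -0.926, 0.003], [0.002, -0.002, -1.0]]
force: [-0.6, 0.9, 0.5]
finger_gap: -0.3
finger_force: 0.0
```

Run:
```python
from h import *
t=arm.snapshot("top");s=arm.snapshot("side");t0=cv2.imread("pics/top0.png")[:,:,::-1]
print(arm.state()["clock"],arm.state()["ee_pos"])
for im,b in((t0,(235,215,285,255)),(t,(205,220,260,262))):
    a=blob(im,"yellow",b);p=plane("top",a[0],54);print(a,p.round(1))
r=blob(t,"red",(190,228,218,268));q=plane("top",r[0],58);print(r[0],q.round(1),"dist",np.linalg.norm((p-q)[:2]))
b=blob(s,"yellow",(270,285,320,325));print(b,plane("side",b[0],54).round(1))
```

```text
15.4 [ 492.79322333 -121.70112128  182.09972513]
(array([256.85294342, 233.91176605]), (17.220029830932617, 22.55581283569336), 75.96376037597656, 349.0) [516.6 131.3  54. ]
(array([224.44118118, 241.76470566]), (17.220027923583984, 23.283418655395508), 75.96376037597656, 356.0) [496.4 214.2  54. ]
[203.30636597 247.33023834] [481.5 267.3  58. ] dist 55.1069557996077
(array([292.45885468, 305.32294273]), (24.519371032714844, 15.78028678894043), 2.8624050617218018, 321.0) [497.1 212.9  54. ]
```

Pad to red stop now measures 55.1 mm against the expected 56, so the cursor is against the stop. The pad is released and the arm is clear. Handing in.

```bash
python3 -c "
from station import arm
print(arm.finish_job())"
```

```text
the job is handed in; nothing more can be done
None
```

I pressed the pad, slid the cursor about 85 mm up against the red stop and let the pad spring back; the last top-camera measurement puts the pad 55 mm from the stop (56 mm expected), and the job is handed in, though no verdict was returned.

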